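Height check of three bearing blocks under a bridge gauge

ROBOT

A 6-joint arm with a two-finger parallel gripper is mounted at the origin on a cart in front of the work surface, level with it; the furniture and walls round the work are solid. World frame = base frame: x ahead of the robot, y to its left, z up, the work surface at z = 0. Lengths are in m, angles in degrees, forces in N, time in s.
With the tool pointing down it reaches from about 0.25 to 0.775 m from the base axis. Payload 4 kg.
Tool frame: the origin (TCP) lies midway between the tips of the shut fingers; the grasp point (between the pads) lies bot.tcp_to_grasp behind it (bot.tcp_to_grasp is the distance from the TCP to the grasp point, in m); z points along the fingers, y is the line along which they close (so a half turn about z gives the same grasp; the last joint's range is limited). The gripper opens to 85 mm and grips with 20 to 120 N. Pads are 22 mm wide; open, the fingers measure 114 mm over their backs; the gripper's body (76 mm by 85 mm) begins 54 mm behind the grasp point. The pads swing forward as they close: fully open they stand 13 mm farther back than shut.
Start: joints at [62.79, 4.996, 78.535, -0, 96.463, -5.907], TCP at [0.2, 0.512, 0.231] pointing down, gripper open.
Joint ranges: [-177.83, 177.83], [-43.37, 116.18], [15.69, 146.23], [-61.86, 241.86], [9.47, 152.12], [-147.06, 147.06]. Speed limits (degrees/s): [159.86, 159.86, 180, 180, 180, 180].

INTERFACE

Orientations are given as a 3x3 rotation matrix whose columns are the frame's x, y, z axes.
In Python, from bench import get_state, eyes, close_job, bot gives the robot as it stands. The module is installed in compiled form; this text tells all that it offers.
- The arm moves only by the shell command python3 -m pendant 'ROWS' [FORCE]. ROWS is JSON, a list of rows, each a list of 3 entries, a list of its own where there are three numbers: the shift along the tool's x, y, z in mm, then the turn, a rotation vector about the tool's x, y, z in degrees, then the finger opening in mm, from 0 to 85.4. A call has exactly 10 rows; each row shifts and turns the commanded pose from where the row before left it, along the tool's axes as they then stand; what a row does not reach is not made up. A row lasts 1/8 s, in which the tool goes at most 62.5 mm and 10.7 degrees, less where a joint would pass 70% of its speed; a pose out of reach is approached as far as the arm can. A call with a gripper value outside its range is refused whole. The fingers move at their own pace and stop on an object; FORCE is the grip in N (left out, the last holds). Time passes only in rows, so rows that do not move let the fingers close, or fill a call up. It gives the time, the measured TCP pose, the force, the opening and the grip force at its end, in the units of the state.
- get_state(): the state, without advancing time (a new reading comes with each control period).
- eyes.read_camera(name): name is "scene" or "top" or "wrist"; returns a dict with "color" (400x640x3 uint8, red, green, blue), "fx", "fy", "cx", "cy" (pixels), "eye" and "orientation" of the camera in the world. Camera axes: x right, y up, looking along -z (the intrinsics and any distortion apply to the point x, -y, -z); pixel columns grow to the right and rows downward; lengths in m; the calibration is good to about 2 mm. The wrist camera is an equidistant fisheye: a pixel r from the principal point sees the ray r / f radians off the axis. A picture is of the moment at which its call begins. There is no depth.
- close_job(): hands the job in; it is judged then, once.
The state is a dict: "clock": time; "qpos": joint angles; "joint_vel": joint speeds; "tau": joint torques, N m; "tcp_pos": TCP position; "eef_rot": TCP orientation; "wrist_force": force on the tool from outside, world axes, zero at the start; "wrist_torque": the same for the moment, N m; "gripper_width": opening from 0.0 (shut) to 1.0 (fully open); "grasp_force": force on a finger pad.
Only numpy, scipy, OpenCV 4.12 (cv2) and the standard library are available. Lean on these libraries where they do the work, as an engineer would, in place of code of your own. Each camera call takes 0.05 s, during which the arm holds its last target. There are 200 camera calls.

TASK

One of the three cast bearing blocks standing in front of the bridge gauge is too tall. Push each block in turn along the gauge plate under the fixed bar until more than half of it stands out on the far side, or until it stops against the bar: feel for that and never force a block against the bar. Leave the two that clear standing under the bar, and pick up the one that stopped and set it down upright, not dropped, in the shallow tray.

Things in the scene. Friction and masses are not known exactly. Their poses are not given: they have to be found in the camera images.
- gauge: Bridge gauge, rigid and fixed to the bench: steel base plate 10 mm thick, two pillars, a cross bar. Origin on the plate's underside, straight below the bar's middle; x = pushing direction (away from the robot), y along the bar, z up. Plate x -165 to +115, y -176 to +176 mm; 300 mm free between the pillars (at y -162 and +162 mm). Highest point (screws on the bar's ends) 73 mm above the bench.
- bridge_bar: The gauge's fixed steel cross bar, 14 mm along x, 352 mm along y, 12 mm high, square edges. Origin at the middle of its underside, 46 mm above the plate's top (56 mm above the bench); axes as the gauge. It does not give. More than 30 N between a block and the bar counts as forcing, a knock included: a block arriving at 50 mm/s knocks with about 20 N.
- casting_1: Cast aluminium bearing block, 96 mm long (its x), foot 60 mm wide and 9 mm high, above it 44 mm wide with flat sides and square flat ends, 0.4 to 0.75 kg. Origin: centre of its underside, z up. The three stand on the plate, front ends 12 to 45 mm before the bar, in lanes about 95 mm apart in any order. They look alike: two are 44.5 mm high and clear the bar, one is 48.5 mm high (not told which).
- casting_2: Cast aluminium bearing block, 96 mm long (its x), foot 60 mm wide and 9 mm high, above it 44 mm wide with flat sides and square flat ends, 0.4 to 0.75 kg. Origin: centre of its underside, z up. See casting_1. A block slides along the plate under a steady push of about 1 to 4 N.
- casting_3: Cast aluminium bearing block, 96 mm long (its x), foot 60 mm wide and 9 mm high, above it 44 mm wide with flat sides and square flat ends, 0.4 to 0.75 kg. Origin: centre of its underside, z up. See casting_1.
- tray: Shallow grey sheet-metal tray for rejects, fixed to the bench left of the gauge, 190 (x) x 150 (y) mm outside, 31 mm high over its rolled rim, walls about 5 mm at the rim. Origin at the centre of its underside; its inner floor is 3 mm above that.

How it is judged (in metres and radians):
On the way:
1. the block that is too tall has been pushed up against the bar and has stopped there (((contact force between casting_1 and bridge_bar above 1.5 N and z of casting_1 in the frame of gauge below 0.014 m and x of casting_1 in the frame of gauge below -0.04 m) or (contact force between casting_2 and bridge_bar above 1.5 N and z of casting_2 in the frame of gauge below 0.014 m and x of casting_2 in the frame of gauge below -0.04 m) or (contact force between casting_3 and bridge_bar above 1.5 N and z of casting_3 in the frame of gauge below 0.014 m and x of casting_3 in the frame of gauge below -0.04 m))), for 0.02 s.
At the end, for the whole second after the job is handed in: The two blocks that clear stand at rest on the plate under the bar, more than half out beyond it (centre 6 to 45 mm past the bar's centre line); the too-tall block stands upright (within 0.06 rad), at rest and released, on the tray's floor (((x of casting_1 in the frame of tray between -0.085 and 0.085 m and y of casting_1 in the frame of tray between -0.065 and 0.065 m and z of casting_1 in the frame of tray below 0.007 m and x of casting_2 in the frame of gauge between 0.006 and 0.045 m and z of each of casting_2, casting_3 in the frame of gauge below 0.013 m and x of casting_3 in the frame of gauge between 0.006 and 0.045 m) or (x of casting_2 in the frame of tray between -0.085 and 0.085 m and y of casting_2 in the frame of tray between -0.065 and 0.065 m and z of casting_2 in the frame of tray below 0.007 m and x of casting_1 in the frame of gauge between 0.006 and 0.045 m and z of each of casting_1, casting_3 in the frame of gauge below 0.013 m and x of casting_3 in the frame of gauge between 0.006 and 0.045 m) or (x of casting_3 in the frame of tray between -0.085 and 0.085 m and y of casting_3 in the frame of tray between -0.065 and 0.065 m and z of casting_3 in the frame of tray below 0.007 m and x of casting_1 in the frame of gauge between 0.006 and 0.045 m and z of each of casting_1, casting_2 in the frame of gauge below 0.013 m and x of casting_2 in the frame of gauge between 0.006 and 0.045 m)) and angle between each of casting_1, casting_2, casting_3's own z axis and vertical below 0.06 rad and linear speed of each of casting_1, casting_2, casting_3 below 0.02 m/s); the robot touches nothing.
It fails at once if a block is forced or knocked against the bar with more than 30 N (contact force between any of casting_1, casting_2, casting_3 and bridge_bar above 30 N).
It fails at once if a block is dropped or slammed into the tray (more than 60 N) (contact force between any of casting_1, casting_2, casting_3 and tray above 60 N).
It also fails if it takes over 72 s, if anything falls off the work surface, if the arm or the gripper's body presses on something with over 40 N, if the wrist force passes 120 N, or if a joint passes its speed limit or range.

## Working session

There is one attempt and no reset: what is moved stays moved. The work goes in short steps, Python scripts to look and compute and a shell command to move; the robot and the scene stay as the last step left them, time stands still between calls to the robot, and variables do not carry over. Pictures are saved under pics/ and viewed, at most 10 in all, crops included, and the job is handed in when it is done.

```bash
mkdir -p pics; python3 - <<'E'
from bench import get_state, eyes, bot
import cv2,numpy as np
s=get_state();print(s, bot.tcp_to_grasp)
for n in ["scene","top","wrist"]:
    c=eyes.read_camera(n);cv2.imwrite(f"pics/{n}0.png",c["color"][:,:,::-1])
    print(n,{k:np.round(v,4).tolist() if not isinstance(v,str) else v for k,v in c.items() if k!="color"})
E
```

```text
{'clock': 0.0, 'qpos': array([ 6.27914574e+01,  5.04049314e+00,  7.86254850e+01, -9.43441675e-04,
        9.64639946e+01, -5.90727728e+00]), 'joint_vel': array([-0.02241737, -0.01282319,  0.00899449, -0.05316895, -0.01553332,
       -0.0217851 ]), 'tau': array([-3.11410595e-04, -3.51868844e+01, -3.13273609e+01, -2.65766876e-04,
        1.09095560e-02, -4.21387384e-06]), 'tcp_pos': array([0.19957654, 0.51196872, 0.23011938]), 'eef_rot': array([[-9.31682428e-01,  3.63272360e-01, -1.02265336e-03],
       [ 3.63273735e-01,  9.31680253e-01, -2.02492257e-03],
       [ 2.17187537e-04, -2.25808788e-03, -9.99997427e-01]]), 'wrist_force': array([ 0.82803481, -0.62050373,  0.13822812]), 'wrist_torque': array([-0.00248112, -0.03046143, -0.01605565]), 'grasp_force': 0.0, 'gripper_width': 1.0016903680154536} 0.0187
scene {'fx': 412.5318, 'fy': 412.5318, 'cx': 322.5016, 'cy': 198.6943, 'eye': [0.3248, -0.4043, 0.7248], 'orientation': [[0.9067, 0.3176, -0.2774], [-0.4217, 0.6794, -0.6005], [-0.0023, 0.6615, 0.75]]}
top {'fx': 403.0961, 'fy': 403.0961, 'cx': 321.9137, 'cy': 199.114, 'eye': [0.4218, 0.1182, 0.9778], 'orientation': [[0.0207, 0.9921, -0.1239], [-0.9998, 0.0214, 0.0046], [0.0072, 0.1238, 0.9923]]}
wrist {'fx': 309.7069, 'fy': 309.7069, 'cx': 315.6037, 'cy': 199.727, 'eye': [0.1388, 0.5355, 0.373], 'orientation': [[0.3617, -0.901, -0.2395], [0.9323, 0.3488, 0.0958], [-0.0028, -0.2579, 0.9662]]}
```

View pics/top0.png

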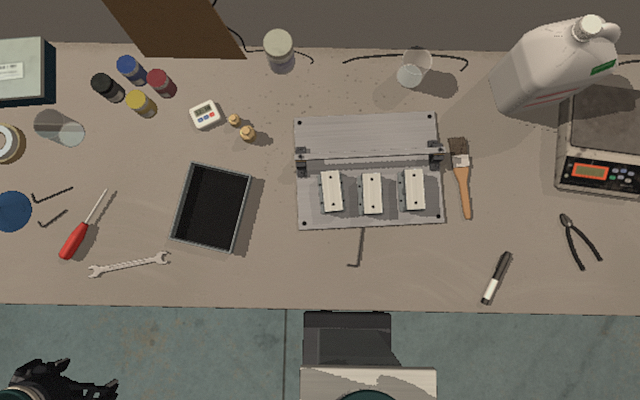

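View pics/scene0.png

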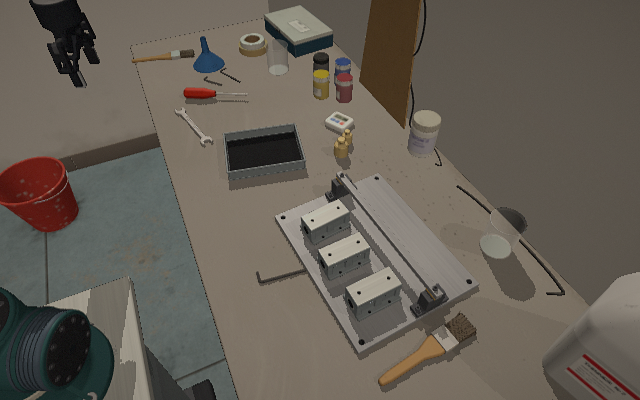

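The top view shows blocks at about (331,191), (372,193) and (414,189), the bar near row 153 and the tray at (211,208). In the scene view the blocks are at (326,222), (345,256) and (373,293), and the tray is at (264,152). Next I'll enlarge crops to get accurate corners.

```bash
python3 - <<'E'
import cv2
a=cv2.imread("pics/top0.png")[105:235,285:455];cv2.imwrite("pics/t1.png",cv2.resize(a,None,fx=4.5,fy=4.5,interpolation=cv2.INTER_CUBIC))
a=cv2.imread("pics/scene0.png")[165:355,270:485];cv2.imwrite("pics/s1.png",cv2.resize(a,None,fx=3,fy=3,interpolation=cv2.INTER_CUBIC))
E
```

```text
(no output)
```

View pics/t1.png

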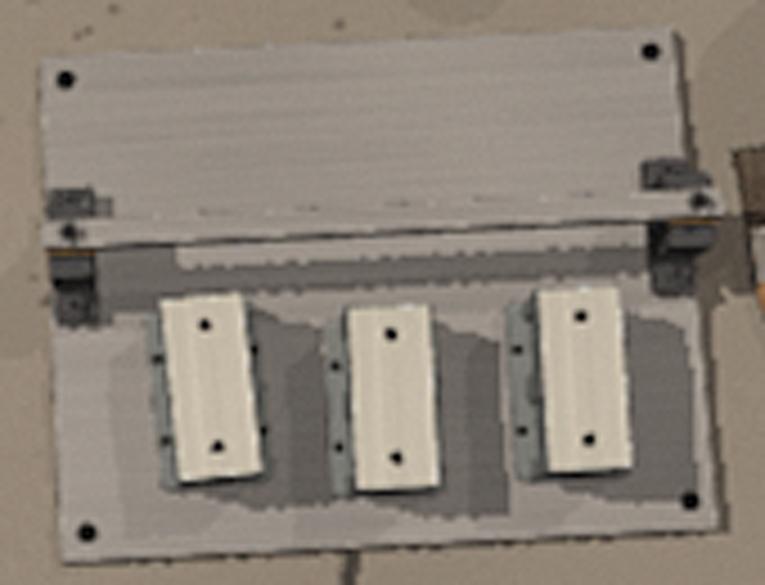

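View pics/s1.png

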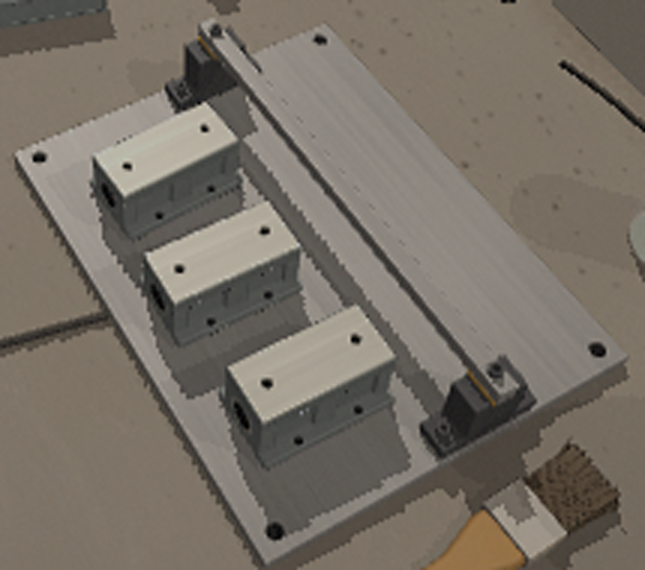

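The crops show the plate holes, the block top corners and holes, and the bar screws clearly. I'll triangulate these.

```bash
cat > h.py <<'E'
from bench import get_state, eyes, bot
import cv2,numpy as np
def cams(): return {n:eyes.read_camera(n) for n in("top","scene")}
def ray(c,u,v):
    d=np.array([(u-c["cx"])/c["fx"],-(v-c["cy"])/c["fy"],-1.]);d=np.array(c["orientation"])@d
    return np.array(c["eye"]),d/np.linalg.norm(d)
def tri(c,pt,ps):
    A=[];b=[]
    for n,p in(("top",pt),("scene",ps)):
        o,d=ray(c[n],*p);P=np.eye(3)-np.outer(d,d);A.append(P);b.append(P@o)
    x=np.linalg.lstsq(np.vstack(A),np.hstack(b),rcond=None)[0]
    return x
def atz(c,p,z):
    o,d=ray(c,*p);return o+d*(z-o[2])/d[2]
E
python3 - <<'E'
from h import *
c=cams();np.set_printoptions(precision=4,suppress=True)
T=lambda p:(285+p[0]/4.5,105+p[1]/4.5)
S=lambda p:(270+p[0]/3,165+p[1]/3)
P={"holes FL FR NL NR":[((65,79),(320,40)),((651,51),(597,350)),((87,532),(39,157)),((690,500),(275,531))],
"barscrews":[((69,232),(217,31)),((700,202),(495,371))],
"L":[((205,324),(205,128)),((218,446),(127,166))],"M":[((391,334),(265,231)),((397,457),(180,269))],"R":[((581,316),(356,339)),((589,439),(267,384))],
"Lc":[((160,300),(208,102)),((245,293),(241,144)),((180,481),(93,158)),((263,472),(123,183))],
"Mc":[((347,308),(266,204)),((432,305),(299,246)),((354,492),(146,253)),((440,488),(175,287))],
"Rc":[((537,291),(358,308)),((620,286),(396,355)),((548,473),(226,368)),((633,468),(259,409))]}
for k,v in P.items():
    X=np.array([tri(c,T(a),S(b)) for a,b in v]);print(k);print(X,X.mean(0))
    if k[-1]=="c": d=X[0]+X[1]-X[2]-X[3];print("yaw",np.degrees(np.arctan2(d[1],d[0])))
print("tray top",[atz(c["top"],p,.031) for p in((193,163),(253,177),(231,256),(170,240))])
print("tray scene",[atz(c["scene"],p,.031) for p in((224,131),(298,124),(305,157),(229,170))])
E
```

```text
holes FL FR NL NR
[[ 0.7342  0.173   0.0092]
 [ 0.7566 -0.1502  0.0107]
 [ 0.4847  0.1544  0.0114]
 [ 0.5082 -0.1678  0.0112]] [0.6209 0.0023 0.0106]
barscrews
[[ 0.6347  0.1652  0.0692]
 [ 0.6563 -0.1576  0.0713]] [0.6455 0.0038 0.0702]
L
[[0.5906 0.0946 0.0556]
 [0.5271 0.0869 0.0552]] [0.5588 0.0907 0.0554]
M
[[ 0.5873 -0.0015  0.0551]
 [ 0.5235 -0.0049  0.0553]] [ 0.5554 -0.0032  0.0552]
R
[[ 0.598  -0.0989  0.0592]
 [ 0.5343 -0.1026  0.0587]] [ 0.5662 -0.1007  0.0589]
Lc
[[0.6039 0.1178 0.0528]
 [0.6084 0.0739 0.0513]
 [0.5093 0.1059 0.0519]
 [0.5136 0.0643 0.0698]] [0.5588 0.0905 0.0565]
yaw 6.485467841478948
Mc
[[ 0.601   0.0209  0.0499]
 [ 0.6021 -0.0223  0.0563]
 [ 0.507   0.0164  0.0547]
 [ 0.5083 -0.0249  0.0715]] [ 0.5546 -0.0025  0.0581]
yaw 2.1532994257625075
Rc
[[ 0.6123 -0.0776  0.0538]
 [ 0.614  -0.119   0.0599]
 [ 0.517  -0.0819  0.0572]
 [ 0.5183 -0.1211  0.0728]] [ 0.5654 -0.0999  0.0609]
yaw 1.923166444311321
tray top [array([0.6203, 0.4234, 0.031 ]), array([0.5896, 0.2789, 0.031 ]), array([0.4024, 0.3222, 0.031 ]), array([0.4364, 0.4659, 0.031 ])]
tray scene [array([0.4471, 0.4756, 0.031 ]), array([0.6343, 0.4201, 0.031 ]), array([0.6001, 0.2937, 0.031 ]), array([0.4175, 0.329 , 0.031 ])]
```

The right block measures about 3.5 mm taller than the other two. The gauge sits at about (0.6457, 0.0040) with a yaw of about 4.05°. I'll add a planning helper and start.

```bash
cat >> h.py <<'E'
GO=np.array([.6457,.0040]);GY=4.05
def g2w(g,yaw=GY):
    a=np.radians(yaw);return GO+np.array([[np.cos(a),-np.sin(a)],[np.sin(a),np.cos(a)]])@np.array(g)
def plan(xyz,yaw):
    """turn (tool z deg) and shift (mm, tool axes after turning) to reach tcp xyz with tool -x along world yaw, pointing down"""
    s=get_state();a=np.radians(yaw);x=-np.array([np.cos(a),np.sin(a),0]);z=np.array([0,0,-1.]);y=np.cross(z,x)
    R=np.column_stack([x,y,z]);rv=cv2.Rodrigues(s["eef_rot"].T@R)[0].ravel()
    print("turn",np.degrees(rv).round(1),"shift",(1000*R.T@(np.array(xyz)-s["tcp_pos"])).round(1),"t",s["clock"])
def gp():
    s=get_state();a=np.radians(GY);d=s["tcp_pos"][:2]-GO
    f=s["wrist_force"];c,n=np.cos(a),np.sin(a)
    print("t %.2f gx %.1f gy %.1f z %.1f | Fg %.1f %.1f %.1f"%(s["clock"],1000*(d@[c,n]),1000*(d@[-n,c]),1000*s["tcp_pos"][2],f[:2]@[c,n],f[:2]@[-n,c],f[2]),"w",round(s["gripper_width"]*85.4,1),"grip",round(s["grasp_force"],1))
E
python3 -c "
from h import *
plan([*g2w((-.152,.0926)),.13],GY)"
```

```text
turn [ -0.1  -0.  -25.4] shift [-257.  -445.9  100.8] t 0.25
```

```bash
python3 -m pendant '[[[0,-40,0],[0,0,-8.5],12],[[0,-40,0],[0,0,-8.5],12],[[0,-40,0],[0,0,-8.4],12],[[-30,-48,14],[0,0,0],12],[[-30,-48,14],[0,0,0],12],[[-30,-48,14],[0,0,0],12],[[-30,-48,14],[0,0,0],12],[[-30,-48,14],[0,0,0],12],[[-30,-48,14],[0,0,0],12],[[-30,-30,14],[0,0,0],12]]'; python3 -c "
from h import *
plan([*g2w((-.152,.0926)),.030],GY);gp()"
```

```text
clock: 1.5
tcp_pos: [0.4065, 0.0919, 0.1331]
eef_rot: [[-0.998, -0.069, 0.001], [-0.069, 0.998, 0.0], [-0.001, -0.0, -1.0]]
wrist_force: [-0.0, 0.9, 1.1]
gripper_width: 0.143
grasp_force: 0.0
turn [-0.   0.1 -0.1] shift [-80.4 -12.  103.1] t 1.5
t 1.50 gx -232.4 gy 104.6 z 133.1 | Fg 0.0 0.9 1.1 w 12.2 grip 0.0
```

```bash
python3 -m pendant '[[[0,-3,25],[0,0,0],12],[[-10,-3,25],[0,0,0],12],[[-18,-3,25],[0,0,0],12],[[-18,-3,20],[0,0,0],12],[[-18,0,8],[0,0,0],12],[[-14,0,0],[0,0,0],12],[[-2,0,0],[0,0,0],12],[[0,0,0],[0,0,0],12],[[0,0,0],[0,0,0],12],[[0,0,0],[0,0,0],12]]'; python3 - <<'E'
from h import *
gp()
c=eyes.read_camera("scene")["color"][:,:,::-1][130:330,250:520]
w=eyes.read_camera("wrist")["color"][:,:,::-1]
cv2.imwrite("pics/p1.png",np.hstack([cv2.resize(c,(400,296)),cv2.resize(w,(400,296))]))
E
```

```text
clock: 2.75
tcp_pos: [0.486, 0.0879, 0.0306]
eef_rot: [[-0.997, -0.072, 0.0], [-0.072, 0.997, 0.0], [-0.0, 0.0, -1.0]]
wrist_force: [-0.1, -0.5, -1.1]
gripper_width: 0.144
grasp_force: 0.0
t 2.75 gx -153.4 gy 95.0 z 30.6 | Fg -0.2 -0.5 -1.1 w 12.3 grip 0.0
```

View pics/p1.png

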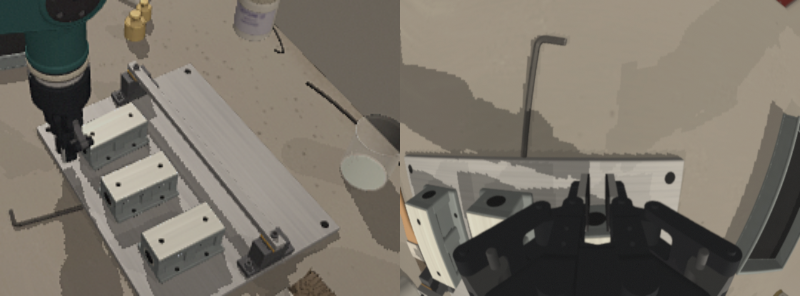

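The fingers stand squarely behind the left block, touching nothing. Now I'll push slowly to about 6 mm short of the bar.

```bash
python3 -m pendant '[[[-5,-2,0],[0,0,0],12],[[-4,0,0],[0,0,0],12],[[-3,0,0],[0,0,0],12],[[-3,0,0],[0,0,0],12],[[-3,0,0],[0,0,0],12],[[-4,0,0],[0,0,0],12],[[-4,0,0],[0,0,0],12],[[-3,0,0],[0,0,0],12],[[-2,0,0],[0,0,0],12],[[-2,0,0],[0,0,0],12]]'; python3 - <<'E'
from h import *
gp()
c=eyes.read_camera("top")
# project expected front-top edge: measure the block's bright top in gauge frame
im=c["color"].astype(int);m=((im[...,0]>195)&(im[...,1]>185)).astype(np.uint8);m[:150]=0;m[240:]=0;m[:,:300]=0;m[:,455:]=0
n,l,st,ce=cv2.connectedComponentsWithStats(m)
for i in range(1,n):
    if st[i,4]>300: print(st[i],(atz(c,ce[i],.0553)[:2]-GO)@np.array([[np.cos(np.radians(GY)),-np.sin(np.radians(GY))],[np.sin(np.radians(GY)),np.cos(np.radians(GY))]]))
E
```

```text
clock: 4.1
tcp_pos: [0.5193, 0.0881, 0.03]
eef_rot: [[-0.997, -0.071, -0.0], [-0.071, 0.997, -0.0], [0.0, -0.0, -1.0]]
wrist_force: [-2.0, 0.1, -1.5]
gripper_width: 0.138
grasp_force: 1.0
t 4.10 gx -120.1 gy 92.9 z 30.0 | Fg -2.0 0.2 -1.5 w 11.8 grip 1.0
[405 169  20  40 647] [-0.0867204  -0.09822108]
```

```bash
python3 -m pendant '[[[-1,0,0],[0,0,0],12],[[-1,0,0],[0,0,0],12],[[-1,0,0],[0,0,0],12],[[0,0,0],[0,0,0],12],[[-0.5,0,0],[0,0,0],12],[[0,0,0],[0,0,0],12],[[-0.5,0,0],[0,0,0],12],[[0,0,0],[0,0,0],12],[[-0.5,0,0],[0,0,0],12],[[0,0,0],[0,0,0],12]]'; python3 -c "
from h import *
gp()"
```

```text
clock: 5.4
tcp_pos: [0.5239, 0.0886, 0.0304]
eef_rot: [[-0.997, -0.071, 0.0], [-0.071, 0.997, 0.0], [-0.0, 0.0, -1.0]]
wrist_force: [-2.0, 1.1, -0.5]
gripper_width: 0.136
grasp_force: 1.1
t 5.40 gx -115.5 gy 92.9 z 30.4 | Fg -1.9 1.2 -0.5 w 11.6 grip 1.1
```

```bash
python3 -m pendant '[[[-0.5,0,0],[0,0,0],12],[[0,0,0],[0,0,0],12],[[-0.5,0,0],[0,0,0],12],[[0,0,0],[0,0,0],12],[[-0.5,0,0],[0,0,0],12],[[0,0,0],[0,0,0],12],[[0,0,0],[0,0,0],12],[[0,0,0],[0,0,0],12],[[0,0,0],[0,0,0],12],[[0,0,0],[0,0,0],12]]'; python3 -c "
from h import *
gp()"
```

```text
clock: 6.65
tcp_pos: [0.5254, 0.0887, 0.0304]
eef_rot: [[-0.997, -0.071, 0.0], [-0.071, 0.997, 0.0], [-0.0, 0.0, -1.0]]
wrist_force: [-2.4, -0.1, 0.9]
gripper_width: 0.142
grasp_force: 1.1
t 6.65 gx -114.0 gy 92.9 z 30.4 | Fg -2.4 0.1 0.9 w 12.1 grip 1.1
```

```bash
python3 -m pendant '[[[-0.5,0,0],[0,0,0],12],[[0,0,0],[0,0,0],12],[[-0.5,0,0],[0,0,0],12],[[0,0,0],[0,0,0],12],[[-0.5,0,0],[0,0,0],12],[[0,0,0],[0,0,0],12],[[-0.5,0,0],[0,0,0],12],[[0,0,0],[0,0,0],12],[[0,0,0],[0,0,0],12],[[0,0,0],[0,0,0],12]]'; python3 -c "
from h import *
gp()"
```

```text
clock: 7.9
tcp_pos: [0.5274, 0.0888, 0.0303]
eef_rot: [[-0.997, -0.071, 0.0], [-0.071, 0.997, 0.0], [-0.0, 0.0, -1.0]]
wrist_force: [-2.2, 0.2, 1.7]
gripper_width: 0.145
grasp_force: 1.2
t 7.90 gx -112.0 gy 92.9 z 30.3 | Fg -2.2 0.3 1.7 w 12.4 grip 1.2
```

```bash
python3 -m pendant '[[[-0.5,0,0],[0,0,0],12],[[0,0,0],[0,0,0],12],[[-0.5,0,0],[0,0,0],12],[[0,0,0],[0,0,0],12],[[-0.5,0,0],[0,0,0],12],[[0,0,0],[0,0,0],12],[[-0.5,0,0],[0,0,0],12],[[0,0,0],[0,0,0],12],[[0,0,0],[0,0,0],12],[[0,0,0],[0,0,0],12]]'; python3 - <<'E'
from h import *
gp()
t=eyes.read_camera("top")["color"][:,:,::-1][130:220,290:450]
s=eyes.read_camera("scene")["color"][:,:,::-1][160:310,290:440]
cv2.imwrite("pics/p2.png",np.hstack([cv2.resize(t,(480,270),interpolation=2),cv2.resize(s,(270,270),interpolation=2)]))
E
```

```text
clock: 9.15
tcp_pos: [0.5294, 0.0889, 0.0303]
eef_rot: [[-0.997, -0.071, 0.0], [-0.071, 0.997, 0.0], [-0.0, 0.0, -1.0]]
wrist_force: [-3.3, -0.7, -0.3]
gripper_width: 0.133
grasp_force: 1.2
t 9.15 gx -110.1 gy 93.0 z 30.3 | Fg -3.3 -0.4 -0.3 w 11.4 grip 1.2
```

View pics/p2.png

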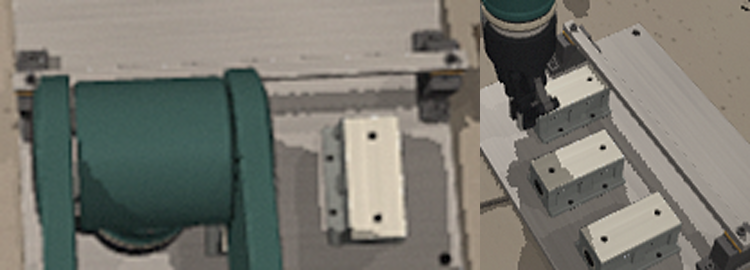

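The top view is blocked by the arm. The scene crop shows the left block near the bar, with its far hole at about scene px (351,205). I'll compute its position from that.

```bash
python3 - <<'E'
from h import *
c=eyes.read_camera("scene");a=np.radians(GY);R=np.array([[np.cos(a),-np.sin(a)],[np.sin(a),np.cos(a)]])
g=cv2.cvtColor(c["color"],cv2.COLOR_RGB2GRAY)
f=lambda p:((atz(c,p,.0553)[:2]-GO)@R*1000).round(1)
print("ref L0 far hole",f((270+205/3,165+128/3)))
p=g[197:214,340:362];i=np.unravel_index((p.astype(int)).argmin(),p.shape);print(p[4:14,4:20]);print(i,f((340+i[1],197+i[0])))
E
```

```text
ref L0 far hole [-47.   94.2]
[[192 194 193 193 195 199 197 197 176 180 114 114  77  67  66 146]
 [194 195 196 198 198 197 170 171 188 189 109 116 113  69  68  81]
 [198 198 196 192 194 171  75  76 137 185 177 110 117 102  67  65]
 [194 191 192 192 196 124   9   7 155 193 186 108 113 115  90  67]
 [193 192 192 191 193 184 185 185 190 193 190 175 177 113 114  92]
 [193 191 190 190 191 192 193 193 191 191 189 182 187 108 114 115]
 [190 191 191 191 191 192 191 190 190 190 190 189 183 177 182 117]
 [191 192 192 192 191 191 192 190 191 191 192 191 192 195 190 108]
 [194 193 193 191 191 192 192 192 193 192 193 195 195 202 158  89]
 [193 193 194 193 193 192 192 194 196 195 196 184 158 128  95  77]]
(np.int64(7), np.int64(11)) [-18.1  89.8]
```

```bash
python3 -m pendant '[[[-0.5,0,0],[0,0,0],12],[[-0.5,0,0],[0,0,0],12],[[-0.5,0,0],[0,0,0],12],[[-0.5,0,0],[0,0,0],12],[[-0.5,0,0],[0,0,0],12],[[-0.5,0,0],[0,0,0],12],[[0,0,0],[0,0,0],12],[[0,0,0],[0,0,0],12],[[0,0,0],[0,0,0],12],[[0,0,0],[0,0,0],12]]'; python3 - <<'E'
from h import *
gp()
c=eyes.read_camera("scene");a=np.radians(GY);R=np.array([[np.cos(a),-np.sin(a)],[np.sin(a),np.cos(a)]])
g=cv2.cvtColor(c["color"],cv2.COLOR_RGB2GRAY);print(g[199:208,347:360])
E
```

```text
clock: 10.55
tcp_pos: [0.5324, 0.0892, 0.0303]
eef_rot: [[-0.997, -0.071, 0.0], [-0.071, 0.997, 0.0], [-0.0, 0.0, -1.0]]
wrist_force: [-1.5, -1.6, -0.1]
gripper_width: 0.136
grasp_force: 0.9
t 10.55 gx -107.0 gy 92.9 z 30.3 | Fg -1.6 -1.5 -0.1 w 11.6 grip 0.9
[[191 191 191 186 180 114 114  92  67  65 113 180 165]
 [192 192 192 186 193 113 117 115  90  67  68 113 168]
 [193 195 197 197 200 180 184 115 115  78  67  69 146]
 [198 196 193 195 143 109 139 113 116 113  67  66  79]
 [192 191 193 169  47  25  74 183 114 116 102  68  66]
 [192 192 193 190 146 106 148 189 107 112 116  89  69]
 [191 190 190 192 188 185 189 193 175 179 114 115  90]
 [191 191 190 191 193 191 191 191 182 187 108 116 115]
 [191 192 191 192 191 189 189 191 189 184 176 182 116]]
```

The left block clears, with low force and its front now under the bar. I'll push it on to about +22 mm.

```bash
python3 -m pendant '[[[-6,0,0],[0,0,0],12],[[-8,0,0],[0,0,0],12],[[-9,0,0],[0,0,0],12],[[-9,0,0],[0,0,0],12],[[-9,0,0],[0,0,0],12],[[-9,0,0],[0,0,0],12],[[-8,0,0],[0,0,0],12],[[-6,0,0],[0,0,0],12],[[-4,0,0],[0,0,0],12],[[-2,0,0],[0,0,0],12]]'; python3 -m pendant '[[[30,0,0],[0,0,0],12],[[45,0,0],[0,0,0],12],[[45,0,-10],[0,0,0],12],[[10,0,-10],[0,0,0],12],[[0,-20,0],[0,0,0],12],[[0,-50,0],[0,0,0],12],[[0,-24,10],[0,0,0],12],[[0,0,8],[0,0,0],12],[[0,0,0],[0,0,0],12],[[0,0,0],[0,0,0],12]]'; python3 - <<'E'
from h import *
gp();plan([*g2w((-.160,-.0005)),.030],GY)
E
```

```text
clock: 11.85
tcp_pos: [0.6022, 0.0942, 0.0303]
eef_rot: [[-0.997, -0.071, -0.0], [-0.071, 0.997, 0.0], [0.0, 0.0, -1.0]]
wrist_force: [-4.1, -0.4, 0.6]
gripper_width: 0.143
grasp_force: 1.2
clock: 13.1
tcp_pos: [0.4797, -0.0081, 0.0326]
eef_rot: [[-0.997, -0.073, 0.001], [-0.073, 0.997, 0.0], [-0.001, 0.0, -1.0]]
wrist_force: [0.4, -0.8, -0.4]
gripper_width: 0.144
grasp_force: 0.0
t 13.10 gx -166.5 gy -0.3 z 32.6 | Fg 0.3 -0.8 -0.4 w 12.3 grip 0.0
turn [0.  0.1 0.1] shift [-6.5 -0.2  2.6] t 13.1
```

```bash
python3 -m pendant '[[[-6,0,2],[0,0,0],12],[[-6,0,0],[0,0,0],12],[[-4,0,0],[0,0,0],12],[[-4,0,0],[0,0,0],12],[[-5,0,0],[0,0,0],12],[[-6,0,0],[0,0,0],12],[[-6,0,0],[0,0,0],12],[[-5,0,0],[0,0,0],12],[[-3,0,0],[0,0,0],12],[[-1.5,0,0],[0,0,0],12]]'; python3 - <<'E'
from h import *
gp()
c=eyes.read_camera("scene");cv2.imwrite("pics/m.png",cv2.resize(c["color"][:,:,::-1][160:310,290:440],(450,450),interpolation=2))
a=np.radians(GY);R=np.array([[np.cos(a),-np.sin(a)],[np.sin(a),np.cos(a)]])
g=cv2.cvtColor(c["color"],cv2.COLOR_RGB2GRAY)
# far hole of M, expected at (-56,0) if centre is -88... search between gx -45..-15
best=min((int(g[v,u]),u,v) for v in range(225,250) for u in range(355,385) if abs(((atz(c,(u,v),.0553)[:2]-GO)@R)[1])<.008 and -.04<((atz(c,(u,v),.0553)[:2]-GO)@R)[0]<-.018)
print(best,((atz(c,best[1:],.0553)[:2]-GO)@R*1000).round(1))
E
```

```text
clock: 14.35
tcp_pos: [0.5256, -0.0056, 0.0302]
eef_rot: [[-0.997, -0.071, -0.0], [-0.071, 0.997, 0.0], [0.0, 0.0, -1.0]]
wrist_force: [-2.3, 0.2, 0.1]
gripper_width: 0.143
grasp_force: 1.0
t 14.35 gx -120.5 gy -1.0 z 30.2 | Fg -2.2 0.3 0.1 w 12.2 grip 1.0
(11, 370, 236) [-29.2  -0.7]
```

```bash
python3 -m pendant '[[[-1,0,0],[0,0,0],12],[[-1,0,0],[0,0,0],12],[[-1,0,0],[0,0,0],12],[[-0.5,0,0],[0,0,0],12],[[-0.5,0,0],[0,0,0],12],[[0,0,0],[0,0,0],12],[[-0.5,0,0],[0,0,0],12],[[0,0,0],[0,0,0],12],[[-0.5,0,0],[0,0,0],12],[[0,0,0],[0,0,0],12]]'; python3 -c "
from h import *
gp()"
```

```text
clock: 15.65
tcp_pos: [0.5306, -0.0052, 0.0304]
eef_rot: [[-0.997, -0.072, 0.0], [-0.072, 0.997, 0.0], [-0.0, 0.0, -1.0]]
wrist_force: [-1.4, -0.8, -0.5]
gripper_width: 0.139
grasp_force: 0.8
t 15.65 gx -115.4 gy -1.1 z 30.4 | Fg -1.4 -0.7 -0.5 w 11.8 grip 0.8
```

```bash
python3 -m pendant '[[[-0.5,0,0],[0,0,0],12],[[0,0,0],[0,0,0],12],[[-0.5,0,0],[0,0,0],12],[[0,0,0],[0,0,0],12],[[-0.5,0,0],[0,0,0],12],[[0,0,0],[0,0,0],12],[[-0.5,0,0],[0,0,0],12],[[0,0,0],[0,0,0],12],[[0,0,0],[0,0,0],12],[[0,0,0],[0,0,0],12]]'; python3 -c "
from h import *
gp()"
```

```text
clock: 16.9
tcp_pos: [0.5326, -0.0051, 0.0303]
eef_rot: [[-0.997, -0.071, 0.0], [-0.071, 0.997, 0.0], [-0.0, 0.0, -1.0]]
wrist_force: [-1.1, -0.1, 0.0]
gripper_width: 0.142
grasp_force: 0.8
t 16.90 gx -113.4 gy -1.1 z 30.3 | Fg -1.1 -0.0 0.0 w 12.1 grip 0.8
```

```bash
python3 -m pendant '[[[-0.5,0,0],[0,0,0],12],[[0,0,0],[0,0,0],12],[[-0.5,0,0],[0,0,0],12],[[0,0,0],[0,0,0],12],[[-0.5,0,0],[0,0,0],12],[[0,0,0],[0,0,0],12],[[-0.5,0,0],[0,0,0],12],[[0,0,0],[0,0,0],12],[[0,0,0],[0,0,0],12],[[0,0,0],[0,0,0],12]]'; python3 -c "
from h import *
gp()"
```

```text
clock: 18.15
tcp_pos: [0.5346, -0.0049, 0.0303]
eef_rot: [[-0.997, -0.071, 0.0], [-0.071, 0.997, 0.0], [-0.0, 0.0, -1.0]]
wrist_force: [-1.5, -0.1, 0.4]
gripper_width: 0.138
grasp_force: 0.9
t 18.15 gx -111.4 gy -1.0 z 30.3 | Fg -1.5 0.0 0.4 w 11.8 grip 0.9
```

Two more careful steps, then the long push if the force stays low.

```bash
python3 -m pendant '[[[-0.5,0,0],[0,0,0],12],[[0,0,0],[0,0,0],12],[[-0.5,0,0],[0,0,0],12],[[0,0,0],[0,0,0],12],[[-0.5,0,0],[0,0,0],12],[[0,0,0],[0,0,0],12],[[-0.5,0,0],[0,0,0],12],[[0,0,0],[0,0,0],12],[[0,0,0],[0,0,0],12],[[0,0,0],[0,0,0],12]]'; python3 -c "
from h import *
gp()"
```

```text
clock: 19.4
tcp_pos: [0.5366, -0.0048, 0.0303]
eef_rot: [[-0.997, -0.071, 0.0], [-0.071, 0.997, 0.0], [-0.0, 0.0, -1.0]]
wrist_force: [-2.1, 0.1, 0.3]
gripper_width: 0.144
grasp_force: 1.0
t 19.40 gx -109.4 gy -1.1 z 30.3 | Fg -2.1 0.3 0.3 w 12.3 grip 1.0
```

```bash
python3 -m pendant '[[[-0.5,0,0],[0,0,0],12],[[-0.5,0,0],[0,0,0],12],[[-0.5,0,0],[0,0,0],12],[[-0.5,0,0],[0,0,0],12],[[-0.5,0,0],[0,0,0],12],[[-0.5,0,0],[0,0,0],12],[[0,0,0],[0,0,0],12],[[0,0,0],[0,0,0],12],[[0,0,0],[0,0,0],12],[[0,0,0],[0,0,0],12]]'; python3 -c "
from h import *
gp()"
```

```text
clock: 20.65
tcp_pos: [0.5396, -0.0046, 0.0303]
eef_rot: [[-0.997, -0.071, 0.0], [-0.071, 0.997, 0.0], [-0.0, 0.0, -1.0]]
wrist_force: [-1.2, -0.5, 0.2]
gripper_width: 0.14
grasp_force: 0.8
t 20.65 gx -106.4 gy -1.1 z 30.3 | Fg -1.3 -0.5 0.2 w 12.0 grip 0.8
```

The middle block clears too. I'll push it through and move behind the right block.

```bash
python3 -m pendant '[[[-6,0,0],[0,0,0],12],[[-8,0,0],[0,0,0],12],[[-9,0,0],[0,0,0],12],[[-9,0,0],[0,0,0],12],[[-9,0,0],[0,0,0],12],[[-9,0,0],[0,0,0],12],[[-8,0,0],[0,0,0],12],[[-6,0,0],[0,0,0],12],[[-4,0,0],[0,0,0],12],[[-2,0,0],[0,0,0],12]]'; python3 -m pendant '[[[30,0,0],[0,0,0],12],[[45,0,0],[0,0,0],12],[[45,0,-10],[0,0,0],12],[[10,0,-10],[0,0,0],12],[[0,-25,0],[0,0,0],12],[[0,-50,0],[0,0,0],12],[[0,-24,10],[0,0,0],12],[[0,0,10],[0,0,0],12],[[0,0,0],[0,0,0],12],[[0,0,0],[0,0,0],12]]'; python3 - <<'E'
from h import *
gp()
E
```

```text
clock: 21.9
tcp_pos: [0.6094, 0.0004, 0.0303]
eef_rot: [[-0.997, -0.071, -0.0], [-0.071, 0.997, 0.0], [0.0, 0.0, -1.0]]
wrist_force: [-1.8, -0.1, 0.2]
gripper_width: 0.141
grasp_force: 1.0
clock: 23.15
tcp_pos: [0.4871, -0.1067, 0.0305]
eef_rot: [[-0.997, -0.073, 0.001], [-0.073, 0.997, 0.0], [-0.001, 0.0, -1.0]]
wrist_force: [1.1, 0.4, 0.4]
gripper_width: 0.139
grasp_force: 0.0
t 23.15 gx -166.0 gy -99.3 z 30.5 | Fg 1.1 0.3 0.4 w 11.9 grip 0.0
```

```bash
python3 -m pendant '[[[-8,0,0],[0,0,0],12],[[-6,0,0],[0,0,0],12],[[-4,0,0],[0,0,0],12],[[-4,0,0],[0,0,0],12],[[-5,0,0],[0,0,0],12],[[-5,0,0],[0,0,0],12],[[-5,0,0],[0,0,0],12],[[-5,0,0],[0,0,0],12],[[-3,0,0],[0,0,0],12],[[-1,0,0],[0,0,0],12]]'; python3 - <<'E'
from h import *
gp()
E
```

```text
clock: 24.4
tcp_pos: [0.5327, -0.1043, 0.0301]
eef_rot: [[-0.997, -0.072, -0.0], [-0.072, 0.997, 0.0], [0.0, 0.0, -1.0]]
wrist_force: [-2.6, -0.3, 0.1]
gripper_width: 0.139
grasp_force: 1.2
t 24.40 gx -120.4 gy -100.0 z 30.1 | Fg -2.6 -0.1 0.1 w 11.9 grip 1.2
```

```bash
python3 -m pendant '[[[-1,0,0],[0,0,0],12],[[-1,0,0],[0,0,0],12],[[-0.5,0,0],[0,0,0],12],[[0,0,0],[0,0,0],12],[[0,0,0],[0,0,0],12],[[0,0,0],[0,0,0],12],[[0,0,0],[0,0,0],12],[[0,0,0],[0,0,0],12],[[0,0,0],[0,0,0],12],[[0,0,0],[0,0,0],12]]'; python3 -c "
from h import *
gp()"
```

```text
clock: 25.65
tcp_pos: [0.5351, -0.1041, 0.0303]
eef_rot: [[-0.997, -0.071, 0.0], [-0.071, 0.997, 0.0], [-0.0, 0.0, -1.0]]
wrist_force: [-2.0, -0.5, -1.3]
gripper_width: 0.143
grasp_force: 0.9
t 25.65 gx -117.9 gy -100.1 z 30.3 | Fg -2.0 -0.3 -1.3 w 12.2 grip 0.9
```

```bash
python3 -m pendant '[[[-0.5,0,0],[0,0,0],12],[[0,0,0],[0,0,0],12],[[-0.5,0,0],[0,0,0],12],[[0,0,0],[0,0,0],12],[[0,0,0],[0,0,0],12],[[0,0,0],[0,0,0],12],[[0,0,0],[0,0,0],12],[[0,0,0],[0,0,0],12],[[0,0,0],[0,0,0],12],[[0,0,0],[0,0,0],12]]'; python3 -c "
from h import *
gp()"
```

```text
clock: 26.9
tcp_pos: [0.5362, -0.1041, 0.0304]
eef_rot: [[-0.997, -0.071, 0.0], [-0.071, 0.997, 0.0], [-0.0, 0.0, -1.0]]
wrist_force: [-1.5, 0.6, -0.8]
gripper_width: 0.145
grasp_force: 0.7
t 26.90 gx -116.9 gy -100.1 z 30.4 | Fg -1.5 0.7 -0.8 w 12.4 grip 0.7
```

```bash
python3 -m pendant '[[[-0.5,0,0],[0,0,0],12],[[0,0,0],[0,0,0],12],[[-0.5,0,0],[0,0,0],12],[[0,0,0],[0,0,0],12],[[0,0,0],[0,0,0],12],[[0,0,0],[0,0,0],12],[[0,0,0],[0,0,0],12],[[0,0,0],[0,0,0],12],[[0,0,0],[0,0,0],12],[[0,0,0],[0,0,0],12]]'; python3 -c "
from h import *
gp()"
```

```text
clock: 28.15
tcp_pos: [0.5371, -0.104, 0.0303]
eef_rot: [[-0.997, -0.071, 0.0], [-0.071, 0.997, 0.0], [-0.0, 0.0, -1.0]]
wrist_force: [-2.0, -0.7, 0.4]
gripper_width: 0.14
grasp_force: 1.0
t 28.15 gx -115.9 gy -100.1 z 30.3 | Fg -2.0 -0.6 0.4 w 11.9 grip 1.0
```

```bash
python3 -c "
from h import *
import sys
s=get_state();sys.exit(s['wrist_force'][0]<-5)" && python3 -m pendant '[[[-0.5,0,0],[0,0,0],12],[[0,0,0],[0,0,0],12],[[-0.5,0,0],[0,0,0],12],[[0,0,0],[0,0,0],12],[[0,0,0],[0,0,0],12],[[0,0,0],[0,0,0],12],[[0,0,0],[0,0,0],12],[[0,0,0],[0,0,0],12],[[0,0,0],[0,0,0],12],[[0,0,0],[0,0,0],12]]'; python3 -c "
from h import *
gp()"
```

```text
t 28.15 gx -115.9 gy -100.1 z 30.3 | Fg -2.0 -0.6 0.4 w 11.9 grip 1.0False
```

```bash
python3 -m pendant '[[[-0.5,0,0],[0,0,0],12],[[0,0,0],[0,0,0],12],[[-0.5,0,0],[0,0,0],12],[[0,0,0],[0,0,0],12],[[0,0,0],[0,0,0],12],[[0,0,0],[0,0,0],12],[[0,0,0],[0,0,0],12],[[0,0,0],[0,0,0],12],[[0,0,0],[0,0,0],12],[[0,0,0],[0,0,0],12]]'; python3 -c "
from h import *
gp()"
```

```text
clock: 29.4
tcp_pos: [0.5382, -0.1039, 0.0303]
eef_rot: [[-0.997, -0.071, 0.0], [-0.071, 0.997, 0.0], [-0.0, 0.0, -1.0]]
wrist_force: [-1.4, -0.2, 1.4]
gripper_width: 0.142
grasp_force: 1.0
t 29.40 gx -114.9 gy -100.1 z 30.3 | Fg -1.4 -0.1 1.4 w 12.1 grip 1.0
```

```bash
python3 -m pendant '[[[-0.5,0,0],[0,0,0],12],[[0,0,0],[0,0,0],12],[[-0.5,0,0],[0,0,0],12],[[0,0,0],[0,0,0],12],[[0,0,0],[0,0,0],12],[[0,0,0],[0,0,0],12],[[0,0,0],[0,0,0],12],[[0,0,0],[0,0,0],12],[[0,0,0],[0,0,0],12],[[0,0,0],[0,0,0],12]]'; python3 -c "
from h import *
gp()"
```

```text
clock: 30.65
tcp_pos: [0.5392, -0.1038, 0.0303]
eef_rot: [[-0.997, -0.071, 0.0], [-0.071, 0.997, 0.0], [-0.0, 0.0, -1.0]]
wrist_force: [-1.3, -0.8, 1.9]
gripper_width: 0.142
grasp_force: 1.1
t 30.65 gx -113.9 gy -100.1 z 30.3 | Fg -1.4 -0.7 1.9 w 12.1 grip 1.1
```

```bash
python3 -m pendant '[[[-0.5,0,0],[0,0,0],12],[[0,0,0],[0,0,0],12],[[-0.5,0,0],[0,0,0],12],[[0,0,0],[0,0,0],12],[[0,0,0],[0,0,0],12],[[0,0,0],[0,0,0],12],[[0,0,0],[0,0,0],12],[[0,0,0],[0,0,0],12],[[0,0,0],[0,0,0],12],[[0,0,0],[0,0,0],12]]'; python3 -c "
from h import *
gp()
c=eyes.read_camera('scene')['color'][:,:,::-1][140:320,290:470];cv2.imwrite('pics/r.png',cv2.resize(c,(540,540),interpolation=2))"
```

```text
clock: 31.9
tcp_pos: [0.5393, -0.1038, 0.0302]
eef_rot: [[-0.997, -0.071, -0.002], [-0.071, 0.997, 0.0], [0.002, 0.0, -1.0]]
wrist_force: [-5.5, -0.5, 2.7]
gripper_width: 0.138
grasp_force: 2.8
t 31.90 gx -113.8 gy -100.1 z 30.2 | Fg -5.5 -0.2 2.7 w 11.8 grip 2.8
```

View pics/r.png

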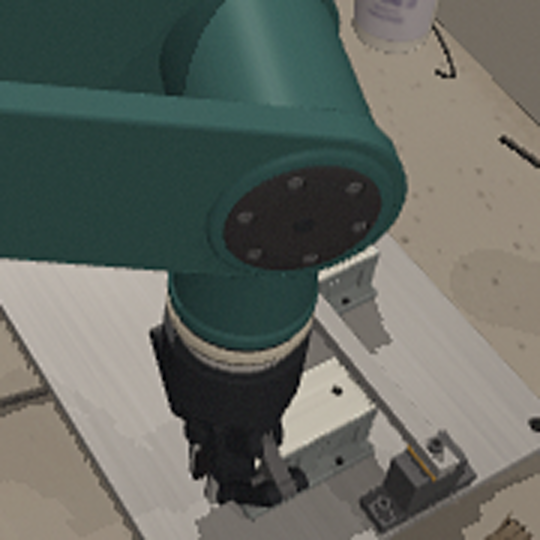

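The tool stopped at gx -113.8 and the force jumped to 5.5 N, so the right block is against the bar. I'll give it one slight extra nudge and then back off.

```bash
python3 -m pendant '[[[-0.5,0,0],[0,0,0],12],[[0,0,0],[0,0,0],12],[[0,0,0],[0,0,0],12],[[10,0,0],[0,0,0],12],[[20,0,-10],[0,0,0],20],[[0,0,-40],[0,0,0],62],[[0,0,-40],[0,0,0],62],[[-25,1,0],[0,0,0],62],[[-35,0,0],[0,0,0],62],[[-20,0,0],[0,0,0],62]]' 50; python3 -c "
from h import *
gp();plan([*g2w((-.061,-.0995)),.024],GY)
c=eyes.read_camera('wrist')['color'][:,:,::-1];cv2.imwrite('pics/w.png',c)"
```

```text
clock: 33.2
tcp_pos: [0.5923, -0.099, 0.1206]
eef_rot: [[-0.997, -0.072, 0.003], [-0.072, 0.997, 0.0], [-0.003, -0.0, -1.0]]
wrist_force: [-0.1, -0.9, -1.2]
gripper_width: 0.728
grasp_force: 0.0
t 33.20 gx -60.5 gy -99.0 z 120.6 | Fg -0.2 -0.8 -1.2 w 62.2 grip 0.0
turn [-0.   0.2  0.1] shift [ 0.5 -0.5 96.6] t 33.2
```

View pics/w.png

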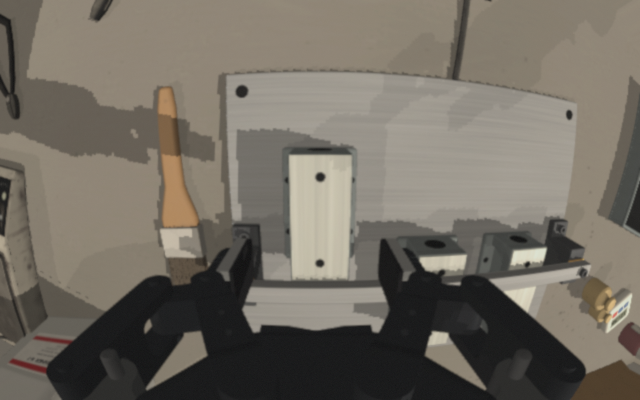

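The block sits centred between the fingers (u≈320), and the bar (row ~285) is ahead of it. I'll narrow the opening slightly, descend, close, back off from the bar and lift.

```bash
python3 -m pendant '[[[0.5,0,15],[0,0,0],57],[[0,0,20],[0,0,0],57],[[0,0,20],[0,0,0],57],[[0,0,20],[0,0,0],57],[[0,0,12],[0,0,0],57],[[0,0,7],[0,0,0],57],[[0,0,2.5],[0,0,0],57],[[0,0,0],[0,0,0],57],[[0,0,0],[0,0,0],30],[[0,0,0],[0,0,0],30]]' 50; python3 -m pendant '[[[0,0,0],[0,0,0],30],[[0,0,0],[0,0,0],30],[[3,0,0],[0,0,0],30],[[8,0,0],[0,0,0],30],[[10,0,-3],[0,0,0],30],[[10,0,-8],[0,0,0],30],[[8,0,-20],[0,0,0],30],[[0,0,-30],[0,0,0],30],[[0,0,-30],[0,0,0],30],[[0,0,-20],[0,0,0],30]]' 60; python3 -c "
from h import *
gp()"
```

```text
clock: 34.5
tcp_pos: [0.5905, -0.0989, 0.0249]
eef_rot: [[-0.997, -0.072, 0.002], [-0.072, 0.997, 0.001], [-0.002, 0.0, -1.0]]
wrist_force: [-1.0, 0.8, 3.6]
gripper_width: 0.509
grasp_force: 54.5
clock: 35.75
tcp_pos: [0.5509, -0.1023, 0.1375]
eef_rot: [[-0.997, -0.071, 0.002], [-0.071, 0.997, -0.001], [-0.002, -0.001, -1.0]]
wrist_force: [-0.3, 0.6, -6.4]
gripper_width: 0.504
grasp_force: 62.3
t 35.75 gx -102.1 gy -99.4 z 137.5 | Fg -0.2 0.6 -6.4 w 43.1 grip 62.3
```

The block is lifted (width 43 mm, about 6.4 N). Next I'll refine the tray position from the first pictures.

```bash
python3 - <<'E'
import cv2,numpy as np
a=cv2.resize(cv2.imread("pics/top0.png")[155:265,160:260],None,fx=4,fy=4,interpolation=2)
b=cv2.resize(cv2.imread("pics/scene0.png")[110:190,212:312],None,fx=4,fy=4,interpolation=2)
b=cv2.copyMakeBorder(b,0,120,0,0,0);cv2.imwrite("pics/tray.png",np.hstack([a,b]))
E
```

```text
(no output)
```

View pics/tray.png

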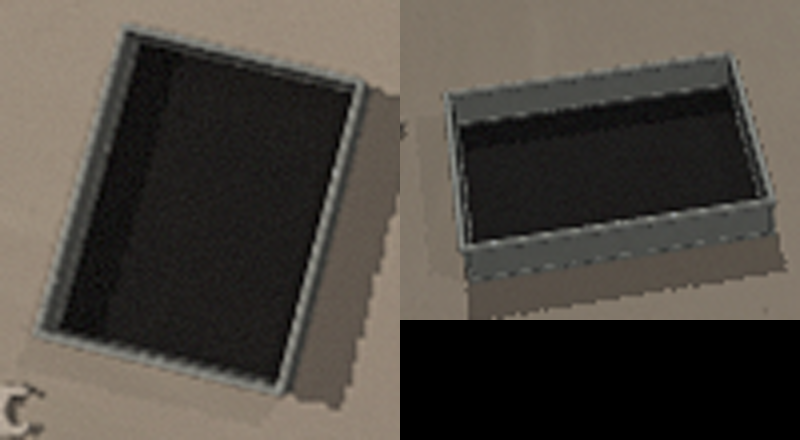

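```bash
python3 - <<'E'
from h import *
c=cams()
A=[(125,30),(362,80),(283,390),(40,330)];B=[(332,57),(371,200),(63,247),(49,95)]
X=np.array([tri(c,(160+a/4,155+b/4),(212+u/4,110+v/4)) for (a,b),(u,v) in zip(A,B)])
print(X.round(4),X.mean(0));d=X[0]+X[1]-X[2]-X[3];yaw=np.degrees(np.arctan2(d[1],d[0]));print("yaw",yaw)
# grasp 6mm-ish behind block centre
a=np.radians(yaw);m=X.mean(0)
plan([m[0]-.006*np.cos(a),m[1]-.006*np.sin(a),.11],yaw)
E
```

```text
[[0.6255 0.4286 0.0262]
 [0.595  0.2851 0.0301]
 [0.4116 0.3225 0.0332]
 [0.4436 0.4666 0.0295]] [0.51894591 0.37567823 0.02974495]
yaw -11.65355016103269
turn [-0.1  0.4 15.7] shift [135.4 461.7  29. ] t 35.85
```

```bash
python3 -m pendant '[[[6,15,0],[0,0,5],30],[[10,30,0],[0,0,5.5],30],[[14,42,0],[0,0,5.2],30],[[14,48,0],[0,0,0],30],[[14,48,0],[0,0,0],30],[[14,48,0],[0,0,0],30],[[14,48,0],[0,0,0],30],[[14,48,0],[0,0,0],30],[[14,48,0],[0,0,0],30],[[10,35,0],[0,0,0],30]]'; python3 -c "
from h import *
gp();plan([.513,.3769,.0185],-11.65)"
```

```text
clock: 37.1
tcp_pos: [0.4965, 0.3228, 0.1334]
eef_rot: [[-0.98, 0.2, -0.002], [0.2, 0.98, -0.001], [0.002, -0.001, -1.0]]
wrist_force: [0.5, -0.6, -6.6]
gripper_width: 0.505
grasp_force: 62.7
t 37.10 gx -126.3 gy 328.6 z 133.4 | Fg 0.4 -0.6 -6.6 w 43.1 grip 62.7
turn [-0.1 -0.1  0.1] shift [ -5.2  56.3 114.9] t 37.1
```

```bash
python3 -m pendant '[[[-2,22,0],[0,0,0],30],[[-2,22,0],[0,0,0],30],[[-1,12,10],[0,0,0],30],[[0,0,25],[0,0,0],30],[[0,0,25],[0,0,0],30],[[0,0,20],[0,0,0],30],[[0,0,12],[0,0,0],30],[[0,0,6],[0,0,0],30],[[0,0,0],[0,0,0],30],[[0,0,0],[0,0,0],30]]'; python3 -c "
from h import *
gp();plan([.513,.3769,.0179],-11.65)"
```

```text
clock: 38.35
tcp_pos: [0.515, 0.3756, 0.0382]
eef_rot: [[-0.98, 0.201, 0.002], [0.201, 0.98, 0.001], [-0.002, 0.002, -1.0]]
wrist_force: [-0.2, 0.9, -6.4]
gripper_width: 0.508
grasp_force: 62.7
t 38.35 gx -104.1 gy 379.9 z 38.2 | Fg -0.1 0.9 -6.4 w 43.4 grip 62.7
turn [0.1 0.1 0. ] shift [ 2.2  0.9 20.3] t 38.35
```

```bash
python3 -m pendant '[[[2,1,5],[0,0,0],30],[[0,0,5],[0,0,0],30],[[0,0,3],[0,0,0],30],[[0,0,2],[0,0,0],30],[[0,0,1],[0,0,0],30],[[0,0,1],[0,0,0],30],[[0,0,1],[0,0,0],30],[[0,0,0.5],[0,0,0],30],[[0,0,0.5],[0,0,0],30],[[0,0,0],[0,0,0],30]]'; python3 -c "
from h import *
gp()"
```

```text
clock: 39.6
tcp_pos: [0.5126, 0.3766, 0.0181]
eef_rot: [[-0.98, 0.201, 0.0], [0.201, 0.98, 0.0], [-0.0, 0.0, -1.0]]
wrist_force: [-1.0, -1.1, -5.7]
gripper_width: 0.506
grasp_force: 62.9
t 39.60 gx -106.5 gy 381.0 z 18.1 | Fg -1.1 -1.0 -5.7 w 43.2 grip 62.9
```

```bash
python3 -m pendant '[[[0,0,0.5],[0,0,0],30],[[0,0,0],[0,0,0],30],[[0,0,0.5],[0,0,0],30],[[0,0,0],[0,0,0],30],[[0,0,0],[0,0,0],30],[[0,0,0],[0,0,0],30],[[0,0,0],[0,0,0],30],[[0,0,0],[0,0,0],30],[[0,0,0],[0,0,0],30],[[0,0,0],[0,0,0],30]]'; python3 -c "
from h import *
gp()"
```

```text
clock: 40.85
tcp_pos: [0.5127, 0.3767, 0.0179]
eef_rot: [[-0.98, 0.201, 0.001], [0.201, 0.98, 0.0], [-0.001, 0.001, -1.0]]
wrist_force: [-4.2, -2.8, 5.2]
gripper_width: 0.505
grasp_force: 64.1
t 40.85 gx -106.4 gy 381.1 z 17.9 | Fg -4.4 -2.5 5.2 w 43.1 grip 64.1
```

The block has touched down at z 17.9 and the force reversed. I'll release it, rise and look.

```bash
python3 -m pendant '[[[0,0,-0.4],[0,0,0],43],[[0,0,0],[0,0,0],48],[[0,0,0],[0,0,0],56],[[0,0,0],[0,0,0],62],[[0,0,-10],[0,0,0],62],[[0,0,-25],[0,0,0],62],[[0,0,-40],[0,0,0],62],[[20,0,-50],[0,0,0],62],[[40,0,-30],[0,0,0],62],[[40,0,0],[0,0,0],62]]'; python3 -m pendant '[[[20,20,-10],[0,0,0],62],[[0,50,-10],[0,0,0],62],[[0,50,-10],[0,0,0],62],[[0,40,0],[0,0,0],62],[[0,20,0],[0,0,0],62],[[0,0,0],[0,0,0],62],[[0,0,0],[0,0,0],62],[[0,0,0],[0,0,0],62],[[0,0,0],[0,0,0],62],[[0,0,0],[0,0,0],62]]'; python3 - <<'E'
from h import *
gp()
c=cams()
t=cv2.resize(c["top"]["color"][:,:,::-1][110:260,165:455],None,fx=1.95,fy=1.95,interpolation=2)
s=cv2.resize(c["scene"]["color"][:,:,::-1][110:310,210:490],None,fx=1.45,fy=1.45,interpolation=2)
w=max(t.shape[1],s.shape[1]);P=lambda i:cv2.copyMakeBorder(i,0,0,0,w-i.shape[1],0)
cv2.imwrite("pics/end.png",np.vstack([P(t),P(s)]))
E
```

```text
clock: 42.1
tcp_pos: [0.4155, 0.3982, 0.1777]
eef_rot: [[-0.979, 0.202, 0.008], [0.202, 0.979, 0.006], [-0.006, 0.008, -1.0]]
wrist_force: [-0.1, 1.2, -0.4]
gripper_width: 0.728
grasp_force: 0.0
clock: 43.35
tcp_pos: [0.4312, 0.5766, 0.2027]
eef_rot: [[-0.979, 0.202, 0.0], [0.202, 0.979, 0.0], [-0.0, 0.0, -1.0]]
wrist_force: [0.3, -0.2, 0.2]
gripper_width: 0.73
grasp_force: 0.0
t 43.35 gx -173.5 gy 586.3 z 202.7 | Fg 0.2 -0.2 0.2 w 62.4 grip 0.0
```

View pics/end.png

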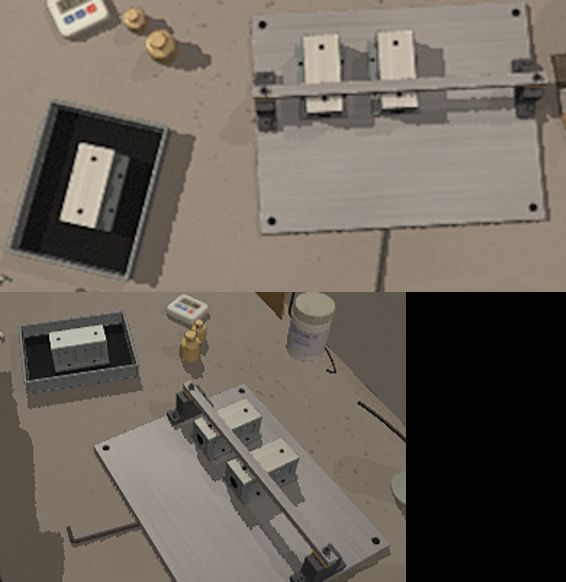

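The tall block stands upright in the middle of the tray, at about (88,187). The two others stand under the bar with their far holes at (321,47) and (396,44). I'll check their x positions before handing in.

```bash
python3 - <<'E'
from h import *
c=eyes.read_camera("top");a=np.radians(GY);R=np.array([[np.cos(a),-np.sin(a)],[np.sin(a),np.cos(a)]])
x=[]
for p in((321,47),(396,44)):
    g=(atz(c,(165+p[0]/1.95,110+p[1]/1.95),.0548)[:2]-GO)@R*1000;x.append(g[0]-32);print("centre gx",x[-1],g[1])
if all(10<v<40 for v in x): print(bot and __import__("bench").close_job())
E
```

```text
centre gx 20.645229933135575 91.50395297390112
centre gx 20.02760558308708 0.7031975387333409
the job is handed in; nothing more can be done
None
```

I handed the job in at about 43 s of the 72 s allowed: the left and middle blocks clear and stand under the bar about 20 mm past its centre line, while the right block stopped against the bar at about 5.5 N and now stands upright in the tray.

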